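Slide the tea box into its place between the canisters

TASK

Put the green tea box back in its place: push it along the worktop with the fingers into the narrow space between the two red canisters, until it sits square between them with its near long side level with the canisters' fronts. Just push it, without picking it up or tipping it, and leave the canisters and the other things standing where they are.

Things in the scene. Friction and masses are not known exactly. Their poses are not given: they have to be found in the camera images.
- tea_box: the green cardboard tea box, closed, loose, about 0.25 kg, flat on the worktop. Origin: centre of its underside. 70 mm along its x, 122 mm along its y, 77 mm high; its long upright sides face +x and -x. It starts on the robot's side of the canisters, roughly before the space between them, its x axis up to 20 degrees off theirs
- canister_flour: the larger red glazed canister with wire-bail lid, square, 165 mm high, loose but full and heavy (2.6 kg). Origin: centre of its underside. Its flat front (the side with the wire) is 56 mm from the origin toward its -x, facing the robot; back 58 mm toward +x; sides 57 mm along y. Stands left or right of the space
- canister_sugar: the smaller red canister of the same kind, 151 mm high, 2.6 kg, loose. Origin: centre of its underside. Front 53 mm from the origin toward its -x, back 54 mm, sides 54 mm along y. Stands beside the larger one, 240 mm from it centre to centre along their common y axis, turned the same way: the free space between them is about 130 mm wide
- honey_jar: honey jar with a yellow lid, 64 mm across, 100 mm high, origin at the centre of its underside; not part of the job, leave it alone
- salt_shaker: salt shaker, 44 mm across, 90 mm high, origin at the centre of its underside; leave it alone
- mug: white mug, 87 mm across, 113 mm with its handle, 90 mm high, origin at the centre of its underside; leave it alone

How it is judged (in metres and radians):
On the way:
1. the tea box has entered the space between the canisters from the front (horizontal distance between tea_box and canister_flour below 0.148 m and horizontal distance between tea_box and canister_sugar below 0.148 m and angle between the x axis of tea_box and the x axis of canister_flour, either way round below 0.2 rad and x of tea_box in the frame of canister_flour below -0.035 m).
At the end, for the whole second after the job is handed in: the tea box stands flat, still and square (within 0.12 rad) between the two canisters, its near long side level with their fronts within about 1 cm either way (horizontal distance between tea_box and canister_flour below 0.14 m and horizontal distance between tea_box and canister_sugar below 0.14 m and x of tea_box in the frame of canister_flour between -0.031 and -0.009 m and x of tea_box in the frame of canister_sugar between -0.029 and -0.007 m and angle between the x axis of tea_box and the x axis of canister_flour, either way round below 0.12 rad and height (world z) of tea_box below 0.006 m and angle between tea_box's own z axis and vertical below 0.05 rad and linear speed of tea_box below 0.01 m/s); the robot touches nothing.
It fails at once if the tea box is lifted off the worktop or tipped (height (world z) of tea_box above 0.01 m or angle between tea_box's own z axis and vertical above 0.25 rad).
It fails at once if a canister is shifted by more than 1 cm (distance of any of canister_flour, canister_sugar from where it was at the start of the episode above 0.01 m).
It fails at once if the honey jar, salt shaker or mug is shifted by more than 2 cm (distance of any of honey_jar, salt_shaker, mug from where it was at the start of the episode above 0.02 m).
It also fails if it takes over 72 s, if anything falls off the work surface, if the arm or the gripper's body presses on something with over 40 N, if the wrist force passes 120 N, or if a joint passes its speed limit or range.

ROBOT

A 6-joint arm with a two-finger parallel gripper is mounted at the origin on a cart in front of the work surface, level with it; the furniture and walls round the work are solid. World frame = base frame: x ahead of the robot, y to its left, z up, the work surface at z = 0. Lengths are in mm, angles in rad, forces in N, time in s.
With the tool pointing down it reaches from about 400 to 825 mm from the base axis. Payload 7 kg.
Tool frame: the origin (TCP) lies between the finger pads; the fingertips stand 8 mm ahead of it and the grasp point (between the pads) lies 11 mm behind it; z points along the fingers, y is the line along which they close (so a half turn about z gives the same grasp; the last joint's range is limited). The gripper opens to 85 mm and grips with 20 to 120 N. Pads are 22 mm wide; open, the fingers measure 114 mm over their backs; the gripper's body (76 mm by 85 mm) begins 54 mm behind the grasp point. The pads swing forward as they close: fully open they stand 13 mm farther back than shut.
Start: joints at [-0.933, 0.359, 0.012, 0, -1.224, -0.288], TCP at [231.302, -634.109, 210.702] pointing down, gripper open.
Joint ranges: [-3.07, 3.07], [-1.43, 2.12], [-1.02, 1.25], [-3.03, 1.67], [-3.05, -0], [-3.03, 3.03]. Speed limits (rad/s): [2.39, 2.39, 3.01, 3.14, 3.14, 3.14].

INTERFACE

Orientations are given as a unit quaternion [x, y, z, w].
In Python, from station import arm, status, imaging, finish_job gives the robot as it stands. Calls block until the motion is done:
- arm.reach(position, orientation): joint-space move of the TCP to a pose.
- arm.movel(position, velocity=150, rotation=None, force_limit=None): straight line of the TCP; rotation=None keeps the orientation; velocity is the mean speed in mm/s. With force_limit (N) it stops when the force on the tool has changed by that much, and returns True; else False.
- arm.goto_joints(angles): joint-space move.
- arm.set_gripper(opening): finger opening in mm; the grip force is fixed at half the most; returns when the fingers have stopped.
- arm.hold(seconds).
- arm.solve_ik(position, orientation): joint angles nearest the present ones, or None.
- status.get_obs(): the state.
- imaging.grab_frame(name): name is "scene" or "top" or "wrist"; returns a dict with "color" (420x560x3 uint8, blue, green, red), "camera_matrix" (3x3 intrinsics, pixels), "D" ([k1, k2, p1, p2, k3] as OpenCV has them; the pictures are not rectified), "eye" and "attitude" of the camera in the world. Camera axes: x right, y down, z forward; pixel columns grow to the right and rows downward; lengths in mm; the calibration is good to about 2 mm. A picture is of the moment at which its call begins. There is no depth.
A pose or a line that the arm cannot do raises arm.Unreachable and nothing moves.
- finish_job(): hands the job in; it is judged then, once.
The state is a dict: "time": time; "qpos": joint angles; "joint_vel": joint speeds; "effort": joint torques, N m; "eef_pos": TCP position; "tool_rot": TCP orientation; "contact_force": force on the tool from outside, world axes, zero at the start; "moment": the same for the moment, N m; "gripper_width": finger opening in mm; "grasp_force": force on a finger pad.
Only numpy, scipy, OpenCV 4.12 (cv2) and the standard library are available. Lean on these libraries where they do the work, as an engineer would, in place of code of your own. Each camera call takes 0.05 s, during which the arm holds its last target. There are 200 camera calls.

## Working session

There is one attempt and no reset: what is moved stays moved. The work goes in short steps, each a Python script; the robot and the scene stay as the last script left them, time stands still between calls to the robot, and variables do not carry over. Pictures are saved under pics/ and viewed, at most 10 in all, crops included, and the job is handed in when it is done.

```bash
mkdir -p pics; python3 - <<'E'
from station import arm,status,imaging
import cv2,pickle,numpy as np
d={}
for n in("scene","top"):
    f=imaging.grab_frame(n);d[n]=f;cv2.imwrite(f"pics/{n}0.png",f["color"])
    print(n,f["camera_matrix"],f["D"],f["eye"],f["attitude"])
pickle.dump(d,open("f0.pkl","wb"))
o=status.get_obs();print(o["time"],o["tool_rot"],o["gripper_width"])
E
```

```text
scene [[417.50178554   0.         281.01916088]
 [  0.         417.50178554 211.11323891]
 [  0.           0.           1.        ]] [-0.11578122  0.          0.          0.          0.        ] [-47.25637122 769.5340904  643.58958259] [-0.35420205  0.8137765  -0.42589532  0.17584625]
top [[379.57441874   0.         278.67578667]
 [  0.         379.57441874 206.34598695]
 [  0.           0.           1.        ]] [-0.08445356  0.          0.          0.          0.        ] [ 105.43491664   25.80254705 1057.36751019] [ 0.77151875 -0.59615602  0.1343196  -0.17696063]
0.1 [-1.73976688e-01  9.84749494e-01  7.15133215e-04 -1.86767979e-04] 85.4422204426505
```

View pics/top0.png

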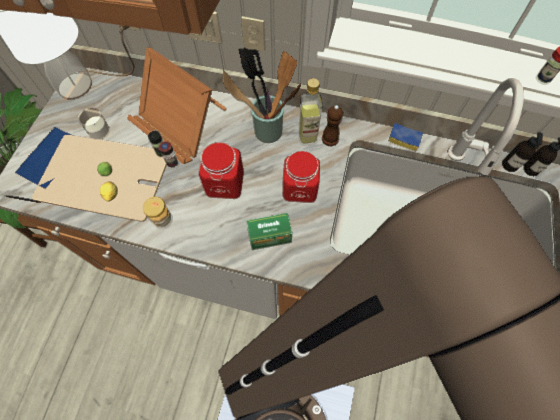

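View pics/scene0.png

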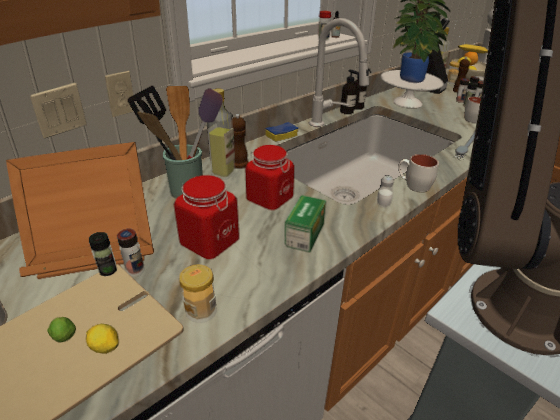

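The top view shows the flour canister near (222,172), sugar near (302,177), the tea box near (269,231) and honey near (156,210). The scene view shows salt near (386,190) and the mug near (421,172).

```bash
cat > h.py <<'E'
import cv2,numpy as np
from scipy.spatial.transform import Rotation as R
def ray(f,px,z):
    p=cv2.undistortPoints(np.float64(px).reshape(-1,1,2),f["camera_matrix"],np.float64(f["D"]))[:,0]
    d=R.from_quat(f["attitude"]).apply(np.c_[p,np.ones(len(p))]);e=np.array(f["eye"])
    return e+d*((z-e[2])/d[:,2])[:,None]
def proj(f,P):
    r=R.from_quat(f["attitude"]).inv()
    return cv2.projectPoints(r.apply(np.float64(P).reshape(-1,3)-f["eye"]),np.zeros(3),np.zeros(3),f["camera_matrix"],np.float64(f["D"]))[0][:,0]
def masks(f):
    h=cv2.cvtColor(f["color"],cv2.COLOR_BGR2HSV)
    g=cv2.inRange(h,(60,110,30),(90,255,255))
    r=cv2.inRange(h,(0,170,40),(6,255,255))|cv2.inRange(h,(172,170,40),(180,255,255))
    return g,r
E
python3 - <<'E'
import pickle;from h import *
d=pickle.load(open("f0.pkl","rb"))
for n,f in d.items():
    for k,m in zip("gr",masks(f)):
        m=cv2.morphologyEx(m,cv2.MORPH_CLOSE,np.ones((5,5)))
        for c in cv2.findContours(m,0,1)[0]:
            if cv2.contourArea(c)<400 or cv2.boundingRect(c)[0]<60: continue
            c=cv2.convexHull(c);a=cv2.approxPolyDP(c,2.0,True)[:,0]
            print(n,k,cv2.contourArea(c))
            for p,z0,z1 in zip(a,ray(f,a,0),ray(f,a,77)):print("  ",p,z0[:2].round(),z1[:2].round())
a=d["top"]["color"][130:260,180:340];b=d["scene"]["color"][140:260,165:335]
cv2.imwrite("pics/c1.png",cv2.resize(a,None,fx=4.6,fy=4.6,interpolation=cv2.INTER_CUBIC))
cv2.imwrite("pics/c2.png",cv2.resize(b,None,fx=4.6,fy=4.6,interpolation=cv2.INTER_CUBIC))
s=d["scene"];print(ray(s,[[385,204],[420,189],[198,314],[428,187]],0).round());print(ray(d["top"],[[157,221]],0).round())
E
```

```text
scene g 929.5
   [304 197] [617.  38.] [538. 125.]
   [321 200] [575.  14.] [500. 104.]
   [316 237] [472. 146.] [410. 220.]
   [311 246] [456. 180.] [396. 251.]
   [290 220] [565. 144.] [492. 219.]
scene r 4129.5
   [202 175] [912. 181.] [797. 251.]
   [219 178] [862. 153.] [753. 227.]
   [236 200] [733. 189.] [640. 259.]
   [238 237] [601. 288.] [523. 346.]
   [211 258] [582. 383.] [507. 429.]
   [206 258] [590. 392.] [514. 437.]
   [181 244] [672. 407.] [586. 450.]
   [174 205] [828. 331.] [723. 383.]
   [184 184] [904. 250.] [790. 312.]
scene r 2513.0
   [274 145] [ 916. -122.] [801. -16.]
   [285 151] [ 858. -119.] [749. -13.]
   [293 165] [770. -70.] [672.  30.]
   [292 195] [647.  56.] [564. 141.]
   [276 208] [630. 134.] [549. 210.]
   [268 208] [645. 150.] [562. 224.]
   [247 198] [721. 160.] [629. 233.]
   [245 166] [867.  48.] [758. 134.]
   [255 149] [937. -53.] [819.  45.]
   [264 145] [939. -96.] [821.   7.]
top g 897.5
   [286 214] [577. 130.] [542. 122.]
   [289 230] [528. 108.] [497. 102.]
   [262 246] [458. 173.] [433. 162.]
   [253 248] [446. 197.] [421. 184.]
   [248 222] [522. 235.] [491. 220.]
top r 1508.5
   [309 153] [812. 111.] [760. 104.]
   [318 162] [785.  74.] [735.  71.]
   [315 197] [656.  56.] [616.  54.]
   [311 201] [639.  66.] [600.  63.]
   [286 199] [626. 143.] [589. 134.]
   [285 160] [765. 181.] [717. 170.]
   [297 152] [805. 150.] [754. 141.]
top r 1946.5
   [212 144] [765. 435.] [717. 405.]
   [225 144] [776. 393.] [727. 366.]
   [239 152] [757. 337.] [710. 314.]
   [242 174] [678. 302.] [637. 282.]
   [239 194] [606. 290.] [570. 271.]
   [236 197] [594. 296.] [558. 276.]
   [211 196] [578. 373.] [543. 348.]
   [203 186] [605. 410.] [569. 382.]
   [199 174] [644. 438.] [605. 408.]
   [202 155] [715. 453.] [671. 422.]
[[ 441. -105.    0.]
 [ 416. -251.    0.]
 [ 463.  501.    0.]
 [ 406. -280.    0.]]
[[454. 507.   0.]]
```

View pics/c1.png

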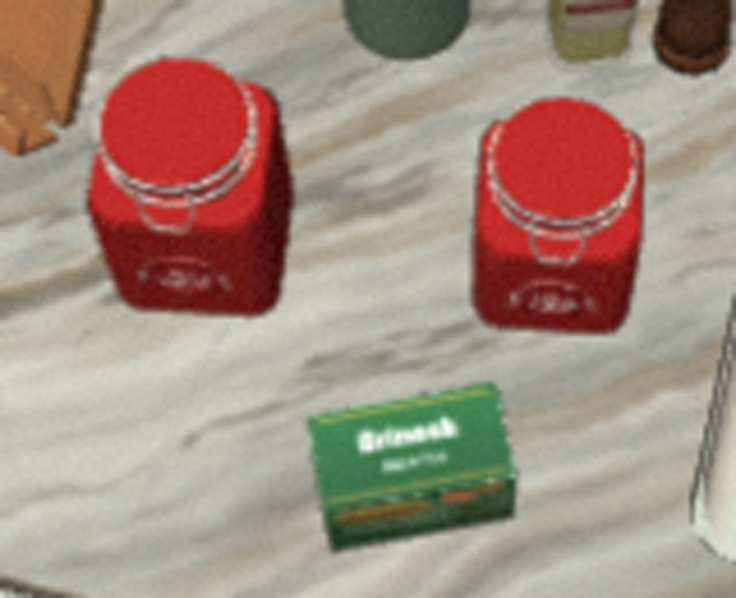

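View pics/c2.png

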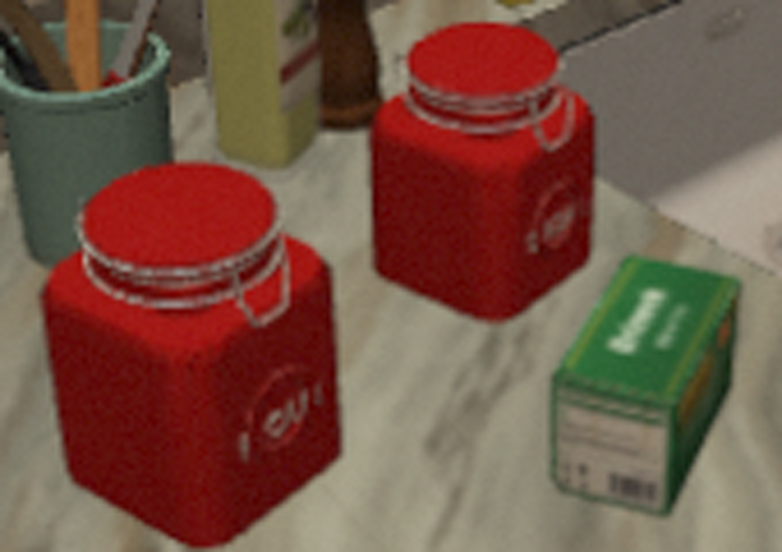

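The enlarged top view shows the tea-box lid corners at crop pixels (307,418), (496,383), (516,475) and (327,505). The lids are centred near (176,122) and (563,161), and the front bottom edges run (130,308)–(265,317) and (490,325)–(620,334). In the scene crop the lids are near (178,215) and (483,63).

```bash
python3 - <<'E'
import pickle;from h import *
d=pickle.load(open("f0.pkl","rb"));t,s=d["top"],d["scene"]
T=lambda q:(np.float64(q)+.5)/4.6-.5+[180,130]
S=lambda q:(np.float64(q)+.5)/4.6-.5+[165,140]
b=ray(t,T([[307,418],[496,383],[516,475],[327,505]]),77)[:,:2];print("box",b.round(1),b.mean(0))
b2=ray(s,S([[555,376],[632,256],[741,280],[670,407]]),77)[:,:2];print("box scene",b2.round(1),b2.mean(0))
for k in (b,b2): e=k-np.roll(k,-1,0);print(np.linalg.norm(e,axis=1),np.degrees(np.arctan2(e[:,1],e[:,0])))
print("lidtop",ray(t,T([176,122]),163).round(1),ray(t,T([563,161]),149).round(1))
print("lidscene",ray(s,S([178,215]),163).round(1),ray(s,S([483,63]),149).round(1))
f=ray(t,T([[130,308],[265,317],[490,325],[620,334]]),0)[:,:2];print("front",f.round(1))
p=np.polyfit(f[:,1],f[:,0],1);print(p,np.degrees(np.arctan(p[0])))
# nearest vertical corners in scene at base; side extents
print("scene base corners",ray(s,S([[205,547],[340,455],[70,478],[495,320],[592,252],[375,272]]),0)[:,:2].round(1))
E
```

```text
box [[494.7 225.6]
 [546.7 119.3]
 [490.6  92.8]
 [443.3 197.6]] [493.8374877  158.83618136]
box scene [[495.7 230.3]
 [546.5 123.5]
 [490.9  97. ]
 [439.9 206.5]] [493.24810569 164.30512852]
[118.3440379   62.13617329 115.02631313  58.52907255] [ 116.07172592   25.2884783   -65.74959607 -151.454296  ]
[118.29585544  61.53151406 120.82132462  60.71420741] [ 115.4003307    25.51502955  -65.00968525 -156.86437292]
lidtop [[628.8 342.5 163. ]] [[669.2 109.1 149. ]]
lidscene [[626.  355.9 163. ]] [[665.2 125.2 149. ]]
front [[573.2 382.2]
 [589.8 290.6]
 [622.3 141.1]
 [637.8  54.4]]
[-2.00638813e-01  6.49322444e+02] -11.3451216812711
scene base corners [[583.6 387.1]
 [595.5 290.8]
 [675.6 408.3]
 [632.9 144.9]
 [646.9  50.8]
 [719.4 164.5]]
```

```bash
python3 - <<'E'
import pickle;from h import *
from scipy.optimize import least_squares
d=pickle.load(open("f0.pkl","rb"));t,s=d["top"],d["scene"]
T=lambda q:(np.float64(q)+.5)/4.6-.5+[180,130]
S=lambda q:(np.float64(q)+.5)/4.6-.5+[165,140]
def tri(a,b):
    r=least_squares(lambda P:np.r_[(proj(t,P)-T(a)).ravel(),(proj(s,P)-S(b)).ravel()],[550,200,80]);return r.x.round(1),r.fun.round(2)
for n,a,b in [("flour lid",(176,122),(178,215)),("sugar lid",(563,161),(483,63)),("box",(411,445),(649,330)),
 ("c0",(307,418),(555,376)),("c1",(496,383),(632,256)),("c2",(516,475),(741,280)),("c3",(327,505),(670,407))]:print(n,*tri(a,b))
print("box base top-view",ray(t,T([[334,550],[514,517]]),0)[:,:2].round(1))
print("box base scene",ray(s,S([[667,516],[733,377],[552,488]]),0)[:,:2].round(1))
E
```

```text
flour lid [637.1 347.6 153.3] [-0.26 -0.9   0.59  0.43]
sugar lid [678.3 111.2 138. ] [-0.18 -0.75  0.59  0.41]
box [496.9 160.5  70.8] [-0.06 -0.33  0.25  0.15]
c0 [497.7 227.1  73.6] [-0.1  -0.57  0.39  0.25]
c1 [548.9 120.   73.9] [-0.05 -0.28  0.21  0.13]
c2 [492.8  93.4  74. ] [-0.06 -0.38  0.29  0.17]
c3 [446.1 199.1  69.5] [-0.01 -0.08  0.06  0.04]
box base top-view [[441.6 198.1]
 [492.3  92.3]]
box base scene [[443.9 198.2]
 [501.2  83.3]
 [499.8 226.2]]
```

```bash
cat >> h.py <<'E'
def Q(th):
    c,s=np.cos(np.radians(th)),np.sin(np.radians(th))
    return R.from_matrix(np.array([[-s,c,0],[c,s,0],[0,0,-1.]])).as_quat().tolist()
E
python3 - <<'E'
from station import arm,status,imaging
from h import *
w=imaging.grab_frame("wrist");o=status.get_obs()
print("cam in tool",R.from_quat(o["tool_rot"]).inv().apply(np.array(w["eye"])-o["eef_pos"]).round())
for p,th in [((150,-420,300),110),((440,40,260),25.5),((440,40,260),205.5),((538,72,25),25.5),((538,72,25),205.5),((415,183,25),100.3),((415,183,25),280.3),((605,218,25),100.3),((605,218,25),280.3)]:
    q=arm.solve_ik(list(p),Q(th));print(p,th,None if q is None else np.round(q,2))
E
```

```text
cam in tool [  69.    0. -163.]
(150, -420, 300) 110 [-0.78 -0.08 -0.31  0.   -1.34 -0.44]
(440, 40, 260) 25.5 None
(440, 40, 260) 205.5 [ 0.54 -0.07 -0.39  0.   -1.25 -0.09]
(538, 72, 25) 25.5 None
(538, 72, 25) 205.5 [ 0.49  0.34 -0.51  0.   -0.72 -0.05]
(415, 183, 25) 100.3 [ 0.85  0.22 -0.7  -0.   -0.66 -2.24]
(415, 183, 25) 280.3 [ 0.85  0.22 -0.7   0.   -0.66  0.9 ]
(605, 218, 25) 100.3 [ 0.65  0.47 -0.28  0.   -0.82 -2.04]
(605, 218, 25) 280.3 [ 0.65  0.47 -0.28  0.   -0.82  1.1 ]
```

```bash
python3 - <<'E'
from station import arm,status,imaging
from h import *
arm.reach([150,-420,300],Q(110))
arm.reach([440,40,260],Q(205.5))
arm.set_gripper(30)
arm.reach([538,72,150],Q(205.5))
arm.movel([538,72,25],150)
f0=np.array(status.get_obs()["contact_force"])
arm.movel([528.5,92,25],60)
print(np.array(status.get_obs()["contact_force"])-f0)
arm.movel([516,129,25],40,rotation=Q(190.3))
o=status.get_obs();print(np.array(o["contact_force"])-f0,o["eef_pos"],o["gripper_width"])
arm.movel([527,94,25],100)
arm.movel([527,94,200],200)
arm.reach([400,40,260],Q(190.3))
f=imaging.grab_frame("top");cv2.imwrite("pics/t1.png",cv2.resize(f["color"][130:260,180:340],None,fx=4.6,fy=4.6,interpolation=cv2.INTER_CUBIC))
import pickle;pickle.dump(f,open("t1.pkl","wb"));print(status.get_obs()["time"])
E
```

```text
[-0.49203259 -0.3899871  -1.44120003]
[ 0.18883733 -0.38901027 -1.36335759] [516.13133832 128.98536124  24.99738912] 29.977644274969315
9.175
```

View pics/t1.png

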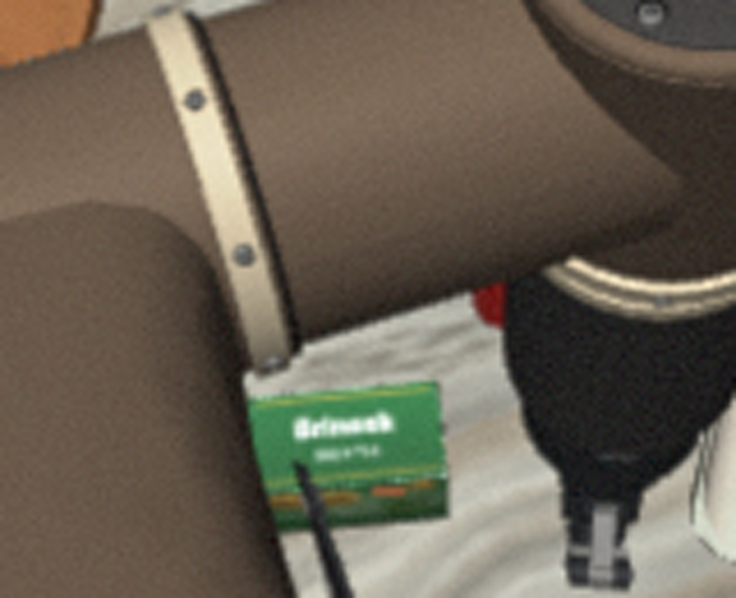

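The box now lies near crop (345,440), turned nearly parallel to the canisters. Its right corners are at (438,380), (448,478) and (447,518), and the arm hides its left end.

```bash
python3 - <<'E'
import pickle;from h import *
from station import imaging
f=pickle.load(open("t1.pkl","rb"))
T=lambda q:(np.float64(q)+.5)/4.6-.5+[180,130]
a=ray(f,T([[250,397],[438,380],[448,478]]),74)[:,:2];print(a.round(1));e=a[0]-a[1];print(np.degrees(np.arctan2(e[1],e[0]))-90,np.linalg.norm(e))
b=ray(f,T([[278,530],[447,518]]),0)[:,:2];e=b[0]-b[1];print(b.round(1),np.degrees(np.arctan2(e[1],e[0]))-90)
s=imaging.grab_frame("scene");pickle.dump(s,open("s1.pkl","wb"))
cv2.imwrite("pics/s1.png",cv2.resize(s["color"][140:260,165:335],None,fx=4.6,fy=4.6,interpolation=cv2.INTER_CUBIC))
E
```

```text
[[500.6 264.5]
 [541.  154.9]
 [479.5 132.3]]
20.263666425566612 116.79451969451101
[[445.5 236.8]
 [480.8 133.9]] 18.951780725278837
```

View pics/s1.png

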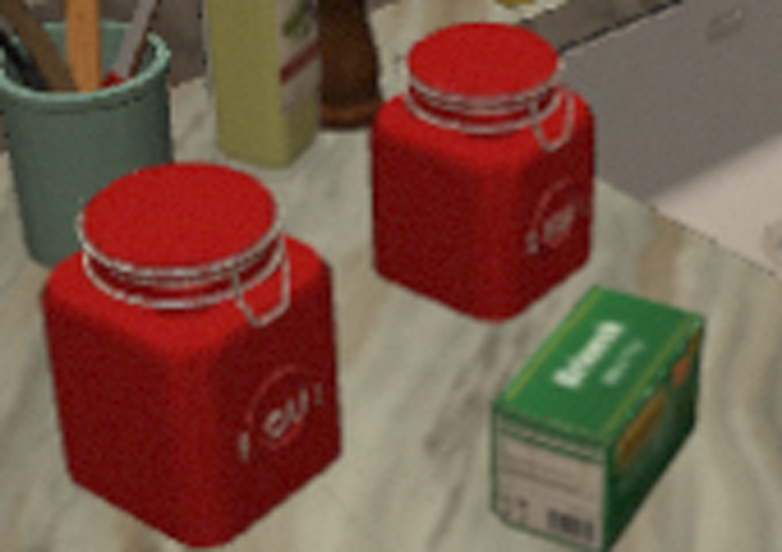

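The scene crop shows the box clear, with lid corners at (492,403), (595,287), (704,318) and (603,445), and the canisters unmoved.

```bash
python3 - <<'E'
import pickle;from h import *
s=pickle.load(open("s1.pkl","rb"));t=pickle.load(open("t1.pkl","rb"))
S=lambda q:(np.float64(q)+.5)/4.6-.5+[165,140]
b=ray(s,S([[492,403],[595,287],[704,318],[603,445]]),77)[:,:2];c=b.mean(0)+[3,-4]
e=b-np.roll(b,-1,0);print(c,np.degrees(np.arctan2(e[:,1],e[:,0])))
u=np.array([.984,.179]);v=np.array([-.179,.984]);G=[638,224];print((c-G)@u,(c-G)@v)
E
```

```text
[493.0087137  200.39466687] [ 109.34373028   20.36566173  -70.94659573 -164.24014096]
-146.89678034951487 2.7257924500917383
```

```bash
python3 - <<'E'
from station import arm,status,imaging
from h import *
import pickle
arm.set_gripper(85)
arm.reach([420,174.4,200],Q(109.7))
arm.movel([420,174.4,25],150)
f0=np.array(status.get_obs()["contact_force"])
def rep():
    o=status.get_obs();print(o["time"],(np.array(o["contact_force"])-f0).round(1),np.round(o["eef_pos"],1))
arm.movel([447,184,25],60);rep()
arm.movel([479.6,195.2,25],30,rotation=Q(100.3));rep()
arm.movel([514,201.4,25],40);rep()
for n in("top","scene"):
    f=imaging.grab_frame(n);pickle.dump(f,open(n+"2.pkl","wb"))
    c=f["color"][130:260,180:340] if n=="top" else f["color"][140:260,165:335]
    cv2.imwrite(f"pics/{n}2.png",cv2.resize(c,None,fx=4.6,fy=4.6,interpolation=cv2.INTER_CUBIC))
E
```

```text
13.2 [-0.4  0.4 -1.2] [446.9 183.7  24.7]
14.5 [-0.8 -0.2 -0.5] [479.7 195.2  25. ]
15.525 [-0.4  0.7 -1.5] [514.1 201.5  25. ]
```

View pics/scene2.png

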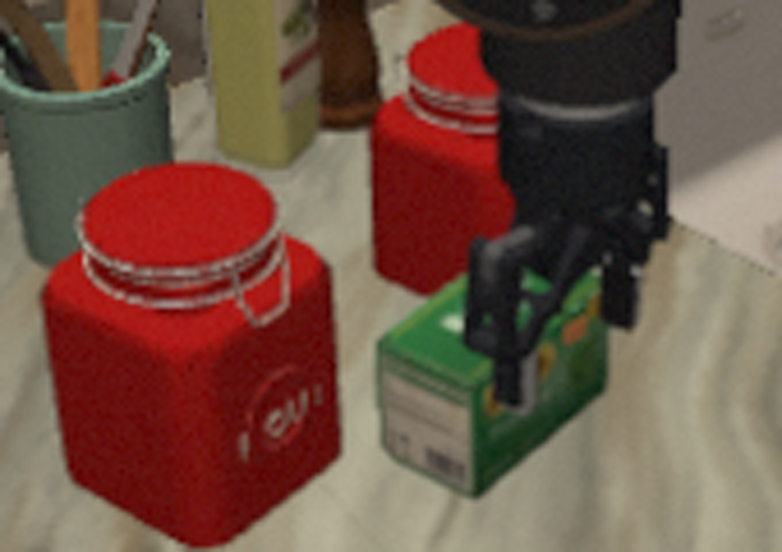

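The box sits at the mouth of the gap. Its left end face shows bottom corners at about (385,460) and (475,497) and a top near corner at about (473,390); both fingers are on its near side.

```bash
python3 - <<'E'
import pickle;from h import *
s=pickle.load(open("scene2.pkl","rb"))
S=lambda q:(np.float64(q)+.5)/4.6-.5+[165,140]
u=np.array([.984,.179]);v=np.array([-.179,.984]);G=[638,224]
def show(n,px,z):
    p=ray(s,S(px),z)[:,:2];print(n);[print("   u %.1f v %.1f"%((q-G)@u,(q-G)@v)) for q in p];e=p[0]-p[-1];print("   ang",np.degrees(np.arctan2(e[1],e[0])))
show("end base far,near",[[385,460],[475,497]],0)
show("near base L,R",[[475,497],[606,390]],0)
show("end top",[[380,345],[478,385]],77)
show("flour base FR, FL",[[340,455],[205,547]],0)
show("sugar base FL, BL",[[495,320],[375,272]],0)
E
```

```text
end base far,near
   u -51.6 v 62.0
   u -108.1 v 57.0
   ang 15.354043104278098
near base L,R
   u -108.1 v 57.0
   u -109.7 v -60.3
   ang 99.53945490110331
end top
   u -53.2 v 64.2
   u -113.1 v 60.8
   ang 13.605080903971356
flour base FR, FL
   u -29.9 v 73.4
   u -24.4 v 170.3
   ang -82.93693318302974
sugar base FL, BL
   u -19.2 v -76.9
   u 69.4 v -73.1
   ang -167.2147623964561
```

View pics/top2.png

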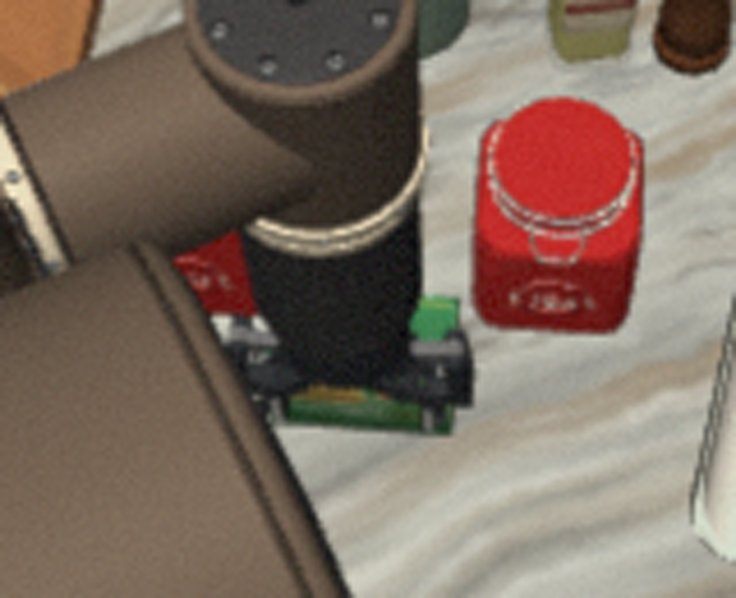

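The right end shows at (452,433) and (460,297), with a clear gap to the sugar canister's corner at (475,320). The box is centred and square, so I push it in, stopping short, and then check.

```bash
python3 - <<'E'
from station import arm,status,imaging
from h import *
import pickle
u=np.array([.984,.179]);G=np.array([638,224])
P=lambda k:(G+k*u).tolist()+[25]
for k in (-100,-75,-56):
    r=arm.movel(P(k),30,force_limit=7)
    o=status.get_obs();print(r,np.round(o["contact_force"],1),np.round(o["eef_pos"],1))
    if r:break
arm.movel(P(-140),100)
p=P(-215);p[2]=230
arm.movel(p,150)
arm.reach([390,-60,260],Q(100.3))
for n in("top","scene"):
    f=imaging.grab_frame(n);pickle.dump(f,open(n+"3.pkl","wb"))
    c=f["color"][130:260,180:340] if n=="top" else f["color"][140:260,165:335]
    cv2.imwrite(f"pics/{n}3.png",cv2.resize(c,None,fx=4.6,fy=4.6,interpolation=cv2.INTER_CUBIC))
print(status.get_obs()["time"])
E
```

```text
False [ 1.  -1.1 -0.5] [539.8 206.2  25. ]
False [-1.1 -0.2 -1.5] [564.4 210.7  25. ]
False [-0.7 -0.2  0.6] [583.1 214.1  24.9]
22.0917
```

View pics/top3.png

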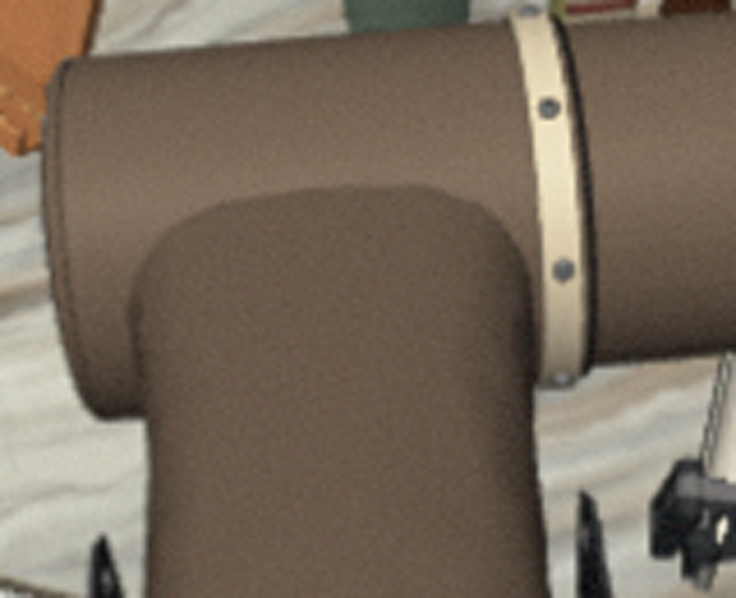

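The arm hides the box in that view, so I clear it and make one combined picture.

```bash
python3 - <<'E'
from station import arm,status,imaging
from h import *
import pickle
arm.reach([150,-420,300],Q(110))
f=imaging.grab_frame("top");s=imaging.grab_frame("scene");pickle.dump((f,s),open("f4.pkl","wb"))
z=lambda c:cv2.resize(c,None,fx=5,fy=5,interpolation=cv2.INTER_CUBIC)
cv2.imwrite("pics/m4.png",np.vstack([z(f["color"][165:215,195:325]),z(s["color"][180:245,205:335])]))
print(status.get_obs()["time"])
E
```

```text
23.7917
```

View pics/m4.png

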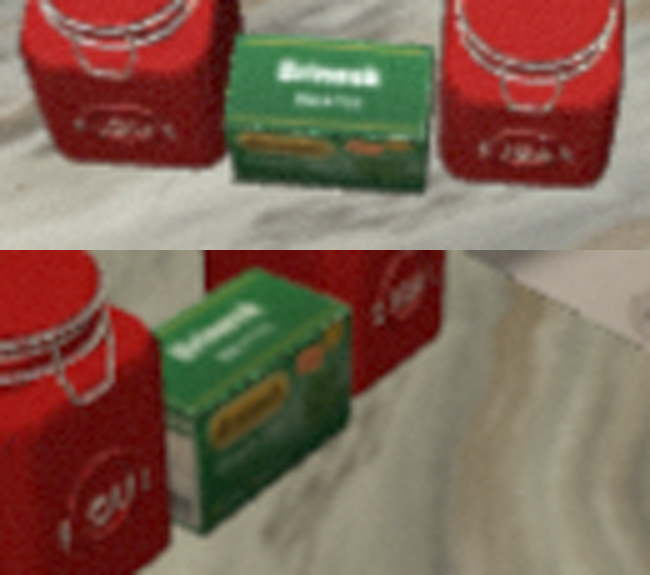

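The box is inside, square and between the canisters, sticking out a little. In the top crop its near base edge runs (236,182)–(427,192), against the canister base fronts (75,160)–(205,166) and (460,183)–(595,187).

```bash
python3 - <<'E'
import pickle;from h import *
f,s=pickle.load(open("f4.pkl","rb"))
T=lambda q:(np.float64(q)+.5)/5-.5+[195,165]
u=np.array([.984,.179]);v=np.array([-.179,.984]);G=[638,224]
for n,px in [("box",[[236,182],[427,192]]),("flour",[[75,160],[205,166]]),("sugar",[[460,183],[595,187]])]:
    p=ray(f,T(px),0)[:,:2];print(n,((p-G)@u).round(1),((p-G)@v).round(1))
# sub-pixel: lower edge rows by colour per column
g,r=masks(f);h=cv2.cvtColor(f["color"],cv2.COLOR_BGR2HSV);m=cv2.inRange(h,(0,100,20),(180,255,255))
for n,a,b in [("flour",213,234),("box",245,278),("sugar",290,311)]:
    L=[]
    for c in range(a,b):
        rows=np.where(m[175:212,c])[0]
        if len(rows):L.append((c,175+rows.max()+.5))
    p=ray(f,L,0)[:,:2];U,V=(p-G)@u,(p-G)@v;k=np.polyfit(V,U,1);print(n,"u med",np.median(U).round(1),"slope",k[0].round(3),"V",V.min().round(),V.max().round())
E
```

```text
box [-43.1 -41.2] [ 58.8 -60.4]
flour [-35.2 -33.4] [161.8  79.5]
sugar [-33.4 -30. ] [ -80.4 -164.3]
flour u med -34.3 slope -0.024 V 88.0 151.0
box u med -38.1 slope 0.004 V -51.0 49.0
sugar u med -30.2 slope -0.009 V -153.0 -91.0
```

```bash
python3 - <<'E'
from station import arm,status,imaging
from h import *
import pickle
u=np.array([.984,.179]);v=np.array([-.179,.984]);G=np.array([638,224])
P=lambda k,z=25:(G+k*u).tolist()+[z]
arm.reach([390,-60,260],Q(100.3))
arm.reach(P(-215,230),Q(100.3))
arm.movel(P(-140),150)
arm.movel(P(-62),80,force_limit=7)
print(arm.movel(P(-48.5),20,force_limit=7))
o=status.get_obs();print(np.round(o["contact_force"],1),np.round(o["eef_pos"],1))
arm.movel(P(-140),100)
arm.movel(P(-215,230),150)
arm.reach([390,-60,260],Q(100.3))
arm.reach([150,-420,300],Q(110))
f=imaging.grab_frame("top")
h=cv2.cvtColor(f["color"],cv2.COLOR_BGR2HSV);m=cv2.inRange(h,(0,100,20),(180,255,255))
for n,a,b in [("flour",213,234),("box",245,278),("sugar",290,311)]:
    L=[(c,175+np.where(m[175:212,c])[0].max()+.5) for c in range(a,b) if m[175:212,c].any()]
    p=ray(f,L,0)[:,:2];U,V=(p-G)@u,(p-G)@v;k=np.polyfit(V,U,1);print(n,"u med",np.median(U).round(1),"slope",k[0].round(3))
print(status.get_obs()["time"])
g,_=masks(f);p=ray(f,cv2.boxPoints(cv2.minAreaRect(cv2.findNonZero(g[165:215,195:325])))+[195,165],40)[:,:2]
print(((p-G)@u).round(),((p-G)@v).round())
E
```

```text
False
[-0.8 -0.5  0.2] [590.5 215.4  25. ]
flour u med -34.3 slope -0.024
box u med -31.3 slope 0.02
sugar u med -30.2 slope -0.009
35.2417
[-51.  42.  40. -52.] [ 60.  65. -56. -56.]
```

```bash
python3 -c "
from station import finish_job
print(finish_job())"
```

```text
the job is handed in; nothing more can be done
None
```

I pushed the tea box into the space between the canisters and handed the job in at about 35 s; by the last top view it is square there with its near side level with the fronts to within about 4 mm, but no verdict was returned.

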